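Move the router tools on one station each

TASK

Change round the router tools on the bench: the hinge borer that has just been measured in the height gauge goes into the router's carrier, the straight cutter that has just been clamped in the tightening stand goes into the height gauge, and the drill chuck that came back in the carrier goes into the tightening stand. All three places are taken and only the socket in the beech block is free for parking a tool on the way; each tool must end fully home in its socket, flange down on the rim. Keep the tools upright, set them in without dropping them, and leave the roller, the spanner and the collet box where they are.

Things in the scene. Friction and masses are not known exactly. Their poses are not given: they have to be found in the camera images.
- straight_cutter: Router tool holder with a slim straight cutter (14 mm dia.) on top. Taper down in a socket: cone (32 to 18 mm dia.) and 13 mm stud reach 66 mm below the flange (50 mm dia., 19 high), resting on the rim. Origin: on the axis at the flange's underside; z up. Above the origin: neck 38 mm dia., dark nut 50 mm dia. from 30 to 52 mm (grip), tip at 84. 0.6 to 0.87 kg. Starts in the tightening stand.
- hinge_borer: Router tool holder topped by a wide drum (hinge boring head, 35 mm dia.). Taper down in a socket: cone (32 to 18 mm dia.) and 13 mm stud reach 66 mm below the flange (50 mm dia., 19 high), resting on the rim. Origin: on the axis at the flange's underside; z up. Above the origin: neck 38 mm dia., dark nut 50 mm dia. from 30 to 52 mm (grip), tip at 83. 0.64 to 0.92 kg. Starts in the height gauge.
- drill_chuck: Long slim router tool holder with a thin drill bit (8 mm dia.) on top. Taper down in a socket: cone (32 to 18 mm dia.) and 13 mm stud reach 66 mm below the flange (50 mm dia., 19 high), resting on the rim. Origin: on the axis at the flange's underside; z up. Above the origin: neck 27 mm dia., slim dark nut 34 mm dia. from 54 to 79 mm (grip), tip at 107. 0.52 to 0.75 kg. Starts in the carrier.
- tightening_stand: Fixed grey cast stand: square base 124 x 124 x 16 mm with four bolts, round post (collar 77 mm dia.) with an upright socket, bore 38 mm; its rim, where a flange rests, is 90 mm above the bench. A lock lever with a black ball stands out to +y, up to 100 mm from the axis, below 80 mm height. Origin: on the socket axis at bench level; z up.
- height_gauge: Fixed tool height gauge: aluminium slab 236 x 112 x 24 mm, round steel post (68 mm dia.) with an upright socket, bore 38 mm, rim 95 mm above the bench. At its far end a column 248 mm tall carrying a dial (x 115 to 165, y -40 to 55 mm from the socket axis). Nothing overhangs the socket. Origin: on the socket axis at bench level; x to the column, z up.
- carrier: The router's tool carrier, fixed: blue sheet-steel tray 170 x 130 x 24 mm with a steel handle at each x end (56 mm high, 83 mm from the axis) and in its middle a round black post (66 mm dia.) with an upright socket, bore 38 mm, rim 80 mm above the bench. Spare collets lie in its corners. Origin: on the socket axis at bench level; z up.
- beech_block: Fixed plain beech block 92 x 92 x 80 mm with one upright hole, bore 38 mm, in its top; a flange rests on the top, 80 mm above the bench. Empty at the start. Origin: on the hole's axis at bench level; z up.
- pressure_roller: Bystander: blue rubber pressure roller 60 mm dia., 48 mm high, with a steel stub on top (62 mm in all), standing on the bench. Origin: centre of its underside.
- hook_spanner: Bystander: flat dark hook spanner about 190 mm long, 9 mm thick, lying on the bench. Origin: middle of its handle's underside; x points to the hook.
- collet_box: Bystander: cardboard box 95 x 70 x 45 mm with a paper band. Origin: centre of its underside.
Mind the look-alikes: they are no part of the job. Leave any purple or yellow look-alike of the hinge_borer alone. Leave any green look-alike of the straight_cutter alone.

How it is judged (in metres and radians):
At the end, for the whole second after the job is handed in: The straight cutter stands in the height gauge, the hinge borer in the carrier and the drill chuck in the tightening stand: each within 8 mm of its socket's axis, its flange on the rim (within 3 mm in height), upright within 0.06 rad, released and at rest (horizontal distance between straight_cutter and height_gauge below 0.008 m and z of straight_cutter in the frame of height_gauge between 0.092 and 0.098 m and angle between each of straight_cutter, hinge_borer, drill_chuck's own z axis and vertical below 0.06 rad and linear speed of each of straight_cutter, hinge_borer, drill_chuck below 0.02 m/s and horizontal distance between hinge_borer and carrier below 0.008 m and z of hinge_borer in the frame of carrier between 0.077 and 0.083 m and horizontal distance between drill_chuck and tightening_stand below 0.008 m and z of drill_chuck in the frame of tightening_stand between 0.087 and 0.093 m); the robot touches nothing.
It fails at once if a tool is tipped over (more than 0.6 rad from upright) (angle between any of straight_cutter, hinge_borer, drill_chuck's own z axis and vertical above 0.6 rad).
It fails at once if a tool is dropped (falls free faster than 0.7 m/s, a fall of some 25 mm) ((linear speed of straight_cutter above 0.7 m/s and contact force between the fingers and straight_cutter below 0.05 N) or (linear speed of hinge_borer above 0.7 m/s and contact force between the fingers and hinge_borer below 0.05 N) or (linear speed of drill_chuck above 0.7 m/s and contact force between the fingers and drill_chuck below 0.05 N)).
It fails at once if the pressure roller, the hook spanner or the collet box is pushed from its place (more than 20 mm) (distance of any of pressure_roller, hook_spanner, collet_box from where it was at the start of the episode above 0.02 m).
It also fails if it takes over 123 s, if anything falls off the work surface, if the arm or the gripper's body presses on something with over 40 N, if the wrist force passes 120 N, or if a joint passes its speed limit or range.

ROBOT

A 6-joint arm with a two-finger parallel gripper is mounted at the origin on the work surface. World frame = base frame: x ahead of the robot, y to its left, z up, the work surface at z = 0. Lengths are in mm, angles in rad, forces in N, time in s.
With the tool pointing down it reaches from about 275 to 750 mm from the base axis. Payload 10.2 kg.
Tool frame: the origin (TCP) lies midway between the tips of the shut fingers; the grasp point (between the pads) lies 19 mm behind it; z points along the fingers, x is the direction in which the jaws open and shut, and the axes are right-handed (so a half turn about z gives the same grasp; the last joint's range is limited). The gripper opens to 85 mm and grips with 20 to 120 N. Pads are 22 mm wide; open, the fingers measure 114 mm over their backs; the gripper's body (76 mm by 85 mm) begins 54 mm behind the grasp point. The pads swing forward as they close: fully open they stand 13 mm farther back than shut.
Start: joints at [-1.344, 0.313, 1.498, -0, 1.331, -0.223], TCP at [228.251, -472.792, 231.294] pointing down, gripper open.
Joint ranges: [-2.94, 2.94], [-0.97, 2.17], [0.19, 2.56], [-1.23, 4.37], [0.02, 3.11], [-2.88, 2.88]. Speed limits (rad/s): [2.39, 2.39, 3.01, 3.14, 3.14, 3.14].

INTERFACE

Orientations are given as a unit quaternion [w, x, y, z].
In Python, from rig import ctrl gives the robot as it stands.
- The arm moves only by the tool play_rows, never from a script. Its argument "motion" is a list of rows, each a list of 2 entries, a list of its own where there are three numbers: the shift along the tool's x, y, z in mm, then the turn, a rotation vector about the tool's x, y, z in degrees. A call has 1 to 20 rows; each row shifts and turns the commanded pose from where the row before left it, along the tool's axes as they then stand; what a row does not reach is not made up. A row lasts 1/12 s, in which the tool goes at most 41.7 mm and 7.16 degrees, less where a joint would pass 70% of its speed; a pose out of reach is approached as far as the arm can. A call with a gripper value outside its range is refused whole. "fingers" is the finger opening in mm, from 0 to 85.4, set as the call begins (left out, the last holds). The fingers move at their own pace and stop on an object; "squeeze" is the grip in N (left out, the last holds). Time passes only in rows, so rows that do not move let the fingers close. It gives the time, the measured TCP pose, the force and the opening at its end, in the units of the state.
- ctrl.sense(): the state, without advancing time (a new reading comes with each control period).
- ctrl.capture(name): name is "scene" or "top" or "wrist"; returns the picture (420x560x3 uint8, red, green, blue); there is no depth.
- ctrl.get_calibration(name): a dict with "K" (3x3 intrinsics, pixels), "R" (3x3) and "t" (3): a world point X has camera coordinates R X + t; the wrist camera has in their place "tool_from_camera" (4x4, takes a point from camera to tool coordinates, whose origin is the TCP and whose axes are the tool frame's). Camera axes: x right, y down, z forward; pixel columns grow to the right and rows downward; lengths in mm; the calibration is good to about 2 mm. A picture is of the moment at which its call begins: read the wrist's pose just before it. get_calibration takes no time and is no camera call.
- ctrl.finish_job(): hands the job in, once; it reports no verdict.
Trained networks look in the newest picture that a camera, given by its name, has taken for a name from the list of things; names that differ only in an ending like _2 or _b are one class to them, and where a whole thing is asked for, a point or a joint stands for the part that bears it (a point fixed in the world has none). Each returns a list of dicts, best first, with "p" (0 to 1); they miss things now and then, are a little off and sometimes report something else, mostly with a low value. They report only what shows in the picture. A call takes as long as a camera call. They do not tell look-alikes from the thing itself.
- ctrl.spot_in(camera, name): "position" ([column, row] as shares, 0 to 1, of the picture: columns of its width, rows of its height, amid what is visible of it).
The state is a dict: "time_s": time; "joints": joint angles; "dq": joint speeds; "tau": joint torques, N m; "eef_pos": TCP position; "ee_rot": TCP orientation; "force": force on the tool from outside, world axes, zero at the start; "wrist_torque": the same for the moment, N m; "grip_width": opening from 0.0 (shut) to 1.0 (fully open).
Only numpy, scipy, OpenCV 4.12 (cv2) and the standard library are available. Lean on these libraries where they do the work, as an engineer would, in place of code of your own. Each camera call takes 0.05 s, during which the arm holds its last target. There are 200 camera calls.

## Working session

There is one attempt and no reset: what is moved stays moved. The work goes in short steps, Python scripts to look and compute and a tool call to move; the robot and the scene stay as the last step left them, time stands still between calls to the robot, and variables do not carry over. Pictures are saved under pics/ and viewed, about 12 in all and at most 16, crops included, and the job is handed in when it is done.

Besides the shell and the picture viewer there is one more tool, called after "Emit:" as name([rows], argument=value, ...), one row to a line, values as JSON. play_rows: Moves the arm, as the interface text tells. Its arguments: {"type":"object","properties":{"motion":{"type":"array"},"fingers":{"type":"number"},"squeeze":{"type":"number"}},"required":["motion"]}

```bash
mkdir -p pics; ls; cat > h.py <<'E'
import numpy as np, cv2, json
from rig import ctrl
from scipy.spatial.transform import Rotation as Ro
def save(n,f,crop=None,s=1):
    im=ctrl.capture(n)[...,::-1]
    if crop: a,b,c,d=crop; im=im[b:d,a:c]
    im=cv2.resize(np.ascontiguousarray(im),None,fx=s,fy=s,interpolation=cv2.INTER_CUBIC); cv2.imwrite('pics/'+f,im)
def cal(n):
    c=ctrl.get_calibration(n)
    K=np.array(c['K'])
    if n=='wrist':
        st=ctrl.sense(); q=np.array(st['ee_rot']); T=np.array(c['tool_from_camera'])
        Rw=Ro.from_quat(np.r_[q[1:],q[0]]).as_matrix(); p=np.array(st['eef_pos'])
        Rc=Rw@T[:3,:3]; o=Rw@T[:3,3]+p
        return K,Rc.T,-Rc.T@o
    return K,np.array(c['R']),np.array(c['t'])
def ray(n,uv,z):
    K,R,t=cal(n); d=R.T@np.linalg.inv(K)@np.array([uv[0],uv[1],1]); o=-R.T@t
    return o+d*(z-o[2])/d[2]
def proj(n,X):
    K,R,t=cal(n); c=K@(R@np.array(X,float)+t); return c[:2]/c[2]
E
python3 - <<'E'
from h import *
print(ctrl.sense())
for n in('scene','top'):
    save(n,n+'0.png',s=1.4)
    K,R,t=cal(n); print(n,K.tolist(),(-R.T@t).round(),R.round(2).tolist())
    for o in 'straight_cutter hinge_borer drill_chuck tightening_stand height_gauge carrier beech_block pressure_roller hook_spanner collet_box'.split():
        print(o,[(round(d['p'],2),(np.array(d['position'])*[560,420]).round(0).tolist()) for d in ctrl.spot_in(n,o)][:4])
E
```

```text
pics
{'time_s': 0.0, 'joints': array([-1.34440520e+00,  3.13439000e-01,  1.49842752e+00,  2.78717327e-05,
        1.33100027e+00, -2.23395242e-01]), 'dq': array([-1.28268058e-03,  9.19445582e-04, -3.65271077e-04,  3.22384435e-05,
        3.62906264e-04,  7.21257718e-04]), 'tau': array([-1.86668825e-03, -4.12272441e+01, -2.59743798e+01, -2.71074186e-04,
        4.15659844e-03,  8.41257474e-06]), 'eef_pos': array([ 228.19553375, -472.53258958,  230.74430579]), 'ee_rot': array([-4.59384048e-04,  8.46984829e-01, -5.31616678e-01, -4.41592259e-04]), 'force': array([ 0.31275023, -0.54139971, -0.12846422]), 'wrist_torque': array([-0.05233517, -0.01175986, -0.0204541 ]), 'grip_width': 0.9967815932391613}
scene [[532.7421869538539, 0.0, 284.5179905042812], [0.0, 532.7421869538539, 215.17158108170676], [0.0, 0.0, 1.0]] [1032. -960. 1191.] [[0.86, 0.51, 0.02], [0.37, -0.6, -0.71], [-0.35, 0.62, -0.7]]
straight_cutter [(0.97, [263.0, 304.0]), (0.93, [203.0, 283.0])]
hinge_borer [(0.94, [293.0, 185.0]), (0.61, [337.0, 171.0]), (0.55, [331.0, 197.0]), (0.2, [211.0, 312.0])]
drill_chuck [(0.64, [281
[... 251 characters left out ...]
])]
top [[456.7176499664008, 0.0, 274.0975505327965], [0.0, 456.7176499664008, 210.36203472816655], [0.0, 0.0, 1.0]] [ 328.    2. 1373.] [[0.03, -1.0, -0.0], [-0.99, -0.03, -0.12], [0.12, 0.0, -0.99]]
straight_cutter [(0.91, [397.0, 221.0]), (0.61, [378.0, 176.0])]
hinge_borer [(0.89, [190.0, 190.0]), (0.83, [236.0, 172.0]), (0.51, [228.0, 222.0])]
drill_chuck [(0.82, [323.0, 186.0])]
tightening_stand [(0.66, [385.0, 229.0])]
height_gauge [(0.86, [238.0, 153.0]), (0.39, [319.0, 196.0])]
carrier [(0.89, [319.0, 194.0]), (0.21, [240.0, 152.0])]
beech_block [(0.64, [151.0, 221.0])]
pressure_roller [(0.6, [277.0, 252.0]), (0.23, [381.0, 227.0])]
hook_spanner []
collet_box [(0.57, [91.0, 221.0])]
```

View pics/scene0.png

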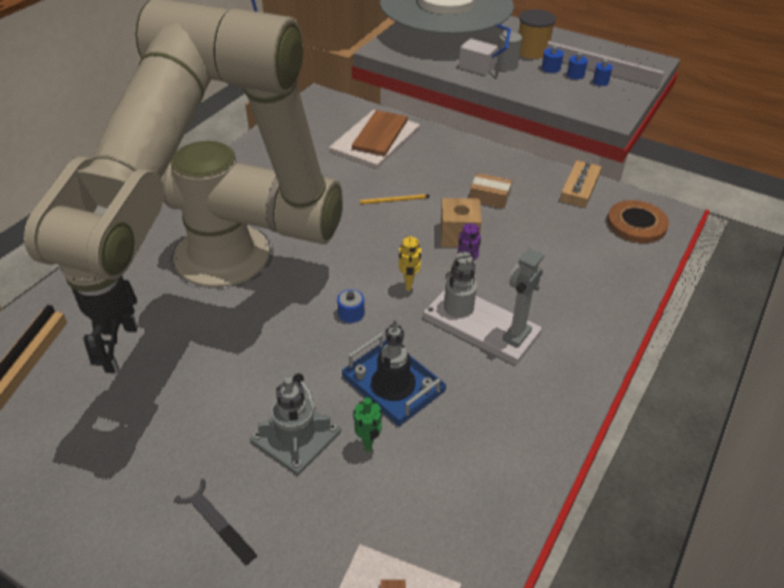

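View pics/top0.png

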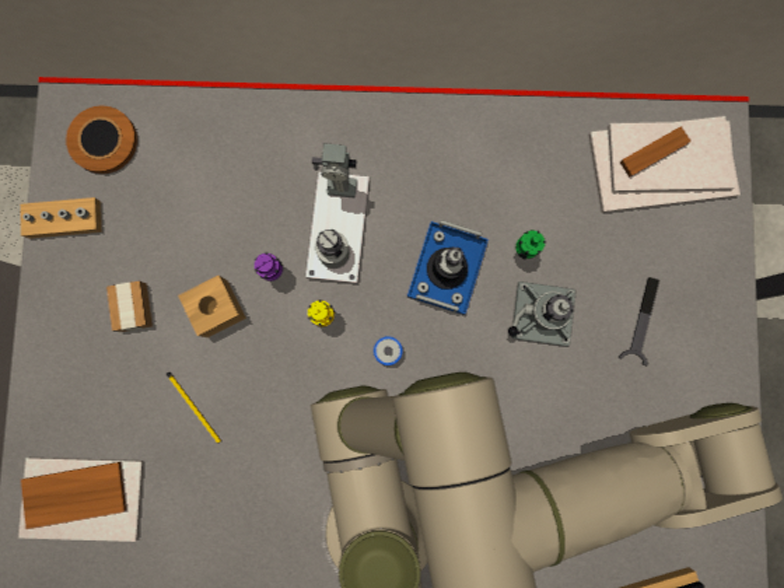

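Cutter candidates (top picture): stand (397,219), green (378,174). Borer candidates: gauge (236,173), purple (190,190), yellow (228,222). The chuck is at (323,186). By the description I choose the grey ones in their sockets. Next, a close crop of those.

```bash
python3 - <<'E'
from h import *
save('top','t1.png',(130,140,420,260),2.75)
E
```

```text
(no output)
```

View pics/t1.png

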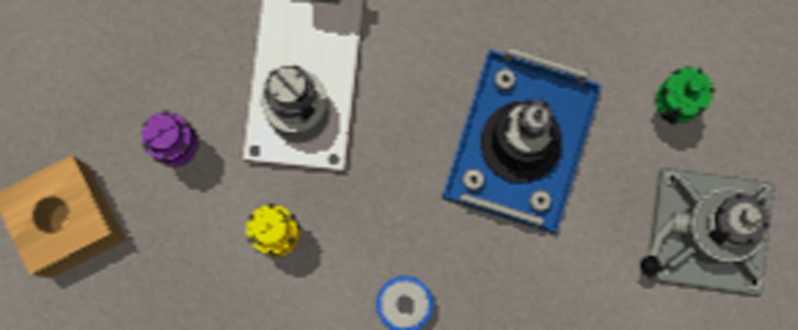

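The crop confirms it: grey drum with a slot in the gauge (289,84), slim drill nose in the carrier (538,110), cutter in the stand (746,212), and the block's hole at (52,214). The purple, yellow and green look-alikes stand apart from these.

```bash
python3 - <<'E'
from h import *
for n,u,v,z in [('borer',289,84,178),('gauge',296,106,95),('chuck',538,110,187),('carrier tray',522,141,24),('cutter',746,212,174),('stand base',712,232,16),('block',52,214,80),('purple',168,138,149),('yellow',272,230,149),('green',688,92,150),('roller',405,303,62)]:
    print(n,ray('top',(130+u/2.75-.3,140+v/2.75-.3),z).round(0))
# scene cross-check
for n,u,v,z in [('borer',462,258,178),('chuck',394,326,187),('cutter',291,380,174),('block',462,210,80)]:
    print(n,ray('scene',(u/1.4,v/1.4),z).round(0))
print(ctrl.get_calibration('wrist'))
print(cal('wrist')[1].round(2).tolist())
s=ctrl.sense()['ee_rot'];print(Ro.from_quat(np.r_[s[1:],s[0]]).as_matrix().round(3))
E
```

```text
borer [576. 115. 178.]
gauge [570. 114.  95.]
chuck [ 556. -126.  187.]
carrier tray [ 552. -127.   24.]
cutter [ 465. -329.  174.]
stand base [ 460. -335.   16.]
block [452. 364.  80.]
purple [524. 235. 149.]
yellow [436. 128. 149.]
green [ 585. -278.  150.]
roller [372.  -4.  62.]
borer [578. 104. 178.]
chuck [ 560. -140.  187.]
cutter [ 467. -334.  174.]
block [454. 364.  80.]
{'K': array([[354.13367833,   0.        , 280.88967035],
       [  0.        , 354.13367833, 218.0517157 ],
       [  0.        ,   0.        ,   1.        ]]), 'tool_from_camera': array([[ 9.99999535e-01, -7.09726026e-04,  6.53339867e-04,
         1.36929644e+00],
       [ 4.74776768e-04,  9.51672448e-01,  3.07114517e-01,
        -7.85920041e+01],
       [-8.39732716e-04, -3.07114064e-01,  9.51672342e-01,
        -1.42311175e+02],
       [ 0.00000000e+00,  0.00000000e+00,  0.00000000e+00,
         1.00000000e+00]])}
[[0.43, -0.9, 0.0], [-0.86, -0.41, 0.31], [-0.28, -0.13, -0.95]]
[[ 0.435 -0.901 -0.   ]
 [-0.901 -0.435  0.   ]
 [-0.    -0.    -1.   ]]
```

Emit:
play_rows([
  [[0,0,-6],[0,0,-7.138]],
  [[0,0,-6],[0,0,-7.138]],
  [[0,0,-6],[0,0,-7.138]],
  [[0,0,-6],[0,0,-7.138]],
  [[0,0,-6],[0,0,-7.138]],
  [[0,0,0],[0,0,-7.138]],
  [[0,0,0],[0,0,-7.138]],
  [[0,0,0],[0,0,-7.138]],
  [[0,0,0],[0,0,-7.138]],
], fingers=85)

```text
time_s: 1.9
eef_pos: [228.2, -472.8, 261.3]
ee_rot: [0.0, 1.0, 0.003, -0.0]
force: [-0.3, -0.9, 0.1]
grip_width: 0.995
```

Emit:
play_rows([
  [[21,-13,0],[0,0,0]],
  [[21,-13,0],[0,0,0]],
  [[21,-13,0],[0,0,0]],
  [[21,-13,0],[0,0,0]],
  [[21,-13,0],[0,0,0]],
  [[21,-13,0],[0,0,0]],
  [[21,-13,0],[0,0,0]],
  [[21,-13,0],[0,0,0]],
  [[21,-13,0],[0,0,0]],
  [[21,-13,0],[0,0,0]],
  [[21,-13,0],[0,0,0]],
  [[0,0,0],[0,0,0]],
])

```text
time_s: 2.9
eef_pos: [461.8, -327.5, 261.1]
ee_rot: [-0.0, 1.0, 0.002, 0.0]
force: [-0.7, 0.9, 0.2]
grip_width: 0.992
```

```bash
python3 - <<'E'
from h import *
print(ctrl.sense()['eef_pos'])
save('wrist','w_stand.png')
for z in (174,142,109,90): print(z,proj('wrist',(463,-331,z)))
E
```

```text
[ 461.80864978 -327.45979983  261.08655709]
174 [283.94503125 225.81394566]
142 [283.61549445 212.20406755]
109 [283.34466659 201.01886984]
90 [283.21264685 195.56645128]
```

View pics/w_stand.png

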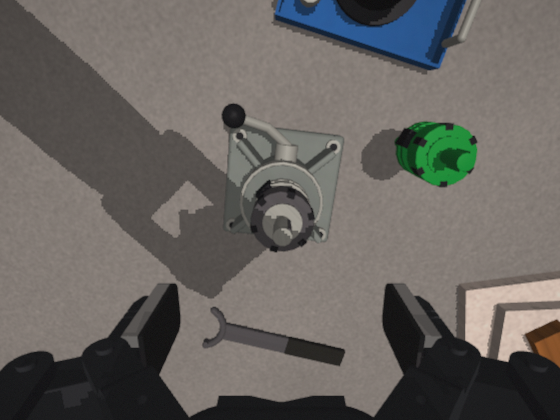

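Emit:
play_rows([
  [[9,-21,0],[0,0,0]],
  [[9,-21,0],[0,0,0]],
  [[9,-21,0],[0,0,0]],
  [[9,-21,0],[0,0,0]],
  [[9,-21,0],[0,0,0]],
  [[9,-21,0],[0,0,0]],
  [[9,-21,0],[0,0,0]],
  [[9,-21,0],[0,0,0]],
  [[9,-21,0],[0,0,0]],
  [[9,-10,0],[0,0,0]],
  [[0,0,0],[0,0,0]],
])

```text
time_s: 3.87
eef_pos: [549.9, -129.8, 261.3]
ee_rot: [-0.0, 1.0, 0.001, 0.0]
force: [-0.2, -1.4, -0.9]
grip_width: 0.998
```

```bash
python3 - <<'E'
from h import *
p=ctrl.sense()['eef_pos'];print(p)
save('wrist','w_carrier.png')
json.dump([list(p)],open('pc.json','w'))
for z in (187,80): print(z,proj('wrist',(555,-130,z)))
E
```

```text
[ 549.91404873 -129.7703184   261.30571213]
187 [288.72867242 227.5157294 ]
80 [286.35836874 189.40061547]
```

View pics/w_carrier.png

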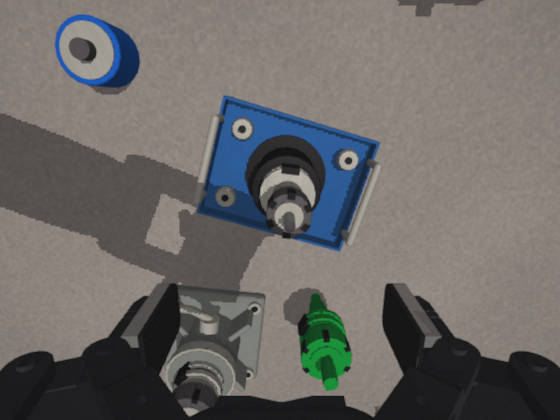

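Emit:
play_rows([
  [[2,-22,0],[0,0,0]],
  [[2,-22,0],[0,0,0]],
  [[2,-22,0],[0,0,0]],
  [[2,-22,0],[0,0,0]],
  [[2,-22,0],[0,0,0]],
  [[2,-22,0],[0,0,0]],
  [[2,-22,0],[0,0,0]],
  [[2,-22,0],[0,0,0]],
  [[2,-22,0],[0,0,0]],
  [[2,-22,0],[0,0,0]],
  [[0,-20,0],[0,0,0]],
  [[0,0,0],[0,0,0]],
])

```text
time_s: 4.92
eef_pos: [569.1, 110.6, 261.2]
ee_rot: [-0.0, 1.0, 0.001, -0.0]
force: [0.4, 0.0, 0.7]
grip_width: 0.993
```

```bash
python3 - <<'E'
from h import *
print(ctrl.sense()['eef_pos'])
save('wrist','w_gauge.png')
for z in (178,95): print(z,proj('wrist',(573,112,z)))
E
```

```text
[569.08796033 110.58523406 261.19361086]
178 [285.7585026  220.16774372]
95 [284.57568785 191.04335616]
```

View pics/w_gauge.png

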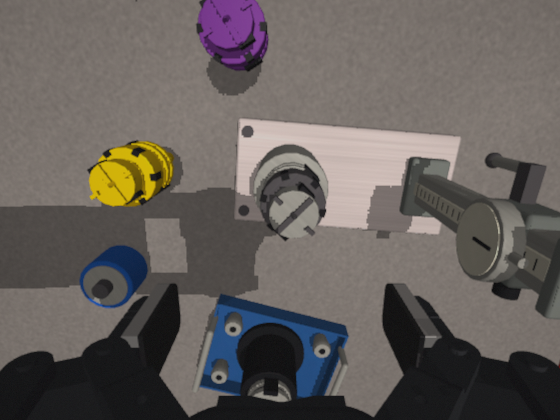

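```bash
python3 - <<'E'
from h import *
P={'s':(461.81,-327.46,261.09),'c':(549.91,-129.77,261.31),'g':(569.09,110.59,261.19)}
T=np.array(ctrl.get_calibration('wrist')['tool_from_camera']);K=cal('wrist')[0]
Rw=np.diag([1,-1,-1.])
for k,n,uv,z in [('s','nut',(283,219),142),('s','tip',(283,228),174),('s','collar',(282.5,200),88),('c','nut',(288.5,213),159),('c','flange',(288.5,192),99),('g','drum',(295,214),178),('g','nut',(292.5,200),147),('g','post',(289,184),95)]:
    o=Rw@T[:3,3]+P[k]; d=Rw@T[:3,:3]@np.linalg.inv(K)@np.r_[uv,1]
    print(k,n,(o+d*(z-o[2])/d[2]).round(1))
E
```

```text
s nut [ 464.  -335.4  142. ]
s tip [ 463.8 -331.4  174. ]
s collar [ 463.8 -334.6   88. ]
c nut [ 556.  -127.7  159. ]
c flange [ 557.2 -126.7   99. ]
g drum [579.1 117.9 178. ]
g nut [578.3 119.2 147. ]
g post [576.8 120.   95. ]
```

Emit:
play_rows([
  [[-10,-21,0],[0,0,0]],
  [[-10,-21,0],[0,0,0]],
  [[-10,-21,0],[0,0,0]],
  [[-10,-21,0],[0,0,0]],
  [[-10,-21,0],[0,0,0]],
  [[-10,-21,0],[0,0,0]],
  [[-10,-21,0],[0,0,0]],
  [[-10,-21,0],[0,0,0]],
  [[-10,-21,0],[0,0,0]],
  [[-10,-21,0],[0,0,0]],
  [[-10,-21,0],[0,0,0]],
  [[-5,-23,0],[0,0,0]],
  [[0,0,0],[0,0,0]],
])

```text
time_s: 6.05
eef_pos: [453.8, 364.5, 261.2]
ee_rot: [-0.0, 1.0, 0.001, -0.0]
force: [-0.7, -0.1, 0.5]
grip_width: 0.995
```

```bash
python3 - <<'E'
from h import *
print(ctrl.sense()['eef_pos'])
save('wrist','w_block.png')
g=cv2.cvtColor(cv2.imread('pics/w_block.png'),6)
print(cv2.HoughCircles(g,cv2.HOUGH_GRADIENT,1,30,param1=100,param2=15,minRadius=16,maxRadius=26))
print(proj('wrist',(454,365,80)))
E
```

```text
[453.84303018 364.48365756 261.19167688]
[[[279.5 191.5  20.2]
  [356.5 301.5  22.1]
  [371.5 346.5  19.9]
  [272.5 389.5  18.5]]]
[279.81475227 188.25005512]
```

View pics/w_block.png

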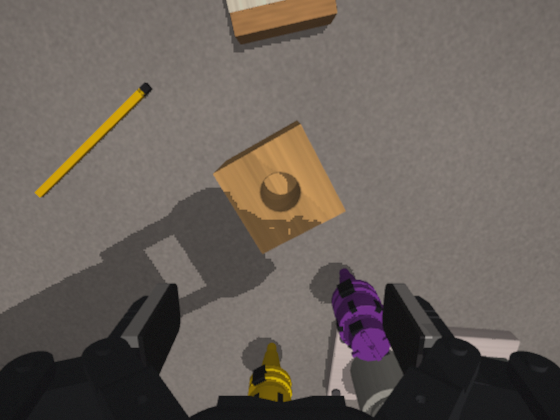

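Emit:
play_rows([
  [[10.3,20.5,0],[0,0,0]],
  [[10.3,20.5,0],[0,0,0]],
  [[10.3,20.5,0],[0,0,0]],
  [[10.3,20.5,0],[0,0,0]],
  [[10.3,20.5,0],[0,0,0]],
  [[10.3,20.5,0],[0,0,0]],
  [[10.3,20.5,0],[0,0,0]],
  [[10.3,20.5,0],[0,0,0]],
  [[10.3,20.5,0],[0,0,0]],
  [[10.3,20.5,0],[0,0,0]],
  [[10.3,20.5,0],[0,0,0]],
  [[10.3,20.5,0],[0,0,0]],
  [[0,0,0],[0,0,0]],
])

```text
time_s: 7.18
eef_pos: [579.2, 111.5, 260.9]
ee_rot: [0.001, 1.0, -0.003, -0.0]
force: [0.8, -0.5, -0.3]
grip_width: 0.995
```

Emit:
play_rows([
  [[0,0,16],[0,0,0]],
  [[0,0,20],[0,0,0]],
  [[0,0,20],[0,0,0]],
  [[0,0,20],[0,0,0]],
  [[0,0,20],[0,0,0]],
  [[0,0,15],[0,0,0]],
  [[0,0,15],[0,0,0]],
  [[0,0,10],[0,0,0]],
  [[0,0,10],[0,0,0]],
  [[0,0,0],[0,0,0]],
  [[0,0,0],[0,0,0]],
])

```text
time_s: 8.1
eef_pos: [577.8, 116.9, 115.5]
ee_rot: [0.0, 1.0, -0.0, -0.0]
force: [-0.1, 0.7, 0.1]
grip_width: 0.998
```

```bash
python3 - <<'E'
from h import *
print(ctrl.sense()['eef_pos'],ctrl.sense()['force'])
save('wrist','w_grip.png')
E
```

```text
[577.78030011 116.87219472 115.46988525] [-0.10821415  0.73942216  0.08546862]
```

View pics/w_grip.png

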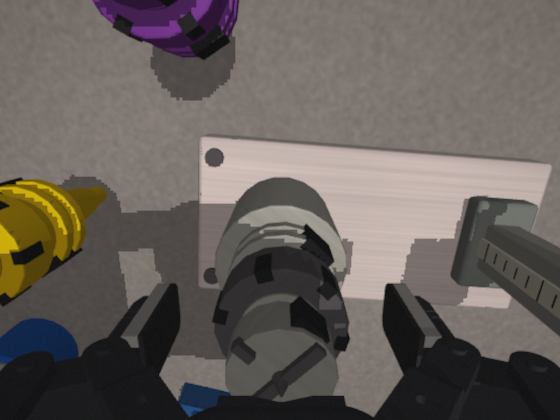

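Emit:
play_rows([
  [[0,0,0],[0,0,0]],
  [[0,0,0],[0,0,0]],
  [[0,0,0],[0,0,0]],
  [[0,0,0],[0,0,0]],
  [[0,0,0],[0,0,0]],
  [[0,0,0],[0,0,0]],
  [[0,0,0],[0,0,0]],
  [[0,0,0],[0,0,0]],
  [[0,0,0],[0,0,0]],
  [[0,0,0],[0,0,0]],
], fingers=40, squeeze=80)

```text
time_s: 8.98
eef_pos: [578.1, 117.3, 116.3]
ee_rot: [0.0, 1.0, 0.0, 0.001]
force: [-1.0, -0.2, 4.4]
grip_width: 0.564
```

```bash
python3 - <<'E'
from h import *
s=ctrl.sense();print(s['eef_pos'],s['force'],s['wrist_torque'],s['grip_width']*85.4)
print(proj('wrist',s['eef_pos']+[0,0,22]))
save('wrist','w_grip2.png')
E
```

```text
[578.0557728  117.34422032 116.29451719] [-0.99150941 -0.19534842  4.35036063] [-0.02304722  0.29674086 -0.03576158] 48.13782093817512
[279.48905083 311.77017996]
```

Emit:
play_rows([
  [[0,0,-4],[0,0,0]],
  [[0,0,-8],[0,0,0]],
  [[0,0,-12],[0,0,0]],
  [[0,0,-16],[0,0,0]],
  [[0,0,-20],[0,0,0]],
  [[0,0,-20],[0,0,0]],
  [[0,0,-20],[0,0,0]],
  [[0,0,-20],[0,0,0]],
  [[0,0,-20],[0,0,0]],
  [[0,0,-20],[0,0,0]],
  [[0,0,-15],[0,0,0]],
  [[0,0,-10],[0,0,0]],
  [[0,0,0],[0,0,0]],
])

```text
time_s: 10.12
eef_pos: [578.0, 117.3, 302.2]
ee_rot: [-0.0, 1.0, 0.0, 0.001]
force: [-0.1, -0.8, -6.4]
grip_width: 0.562
```

```bash
python3 - <<'E'
from h import *
s=ctrl.sense();print(s['eef_pos'],s['force'],s['wrist_torque'],s['grip_width']*85.4)
save('wrist','w_lift.png')
E
```

```text
[578.03264074 117.31395738 302.20701867] [-0.08459512 -0.76567709 -6.41629068] [ 0.04986331 -0.0728896  -0.00822998] 47.97750197579244
```

View pics/w_lift.png

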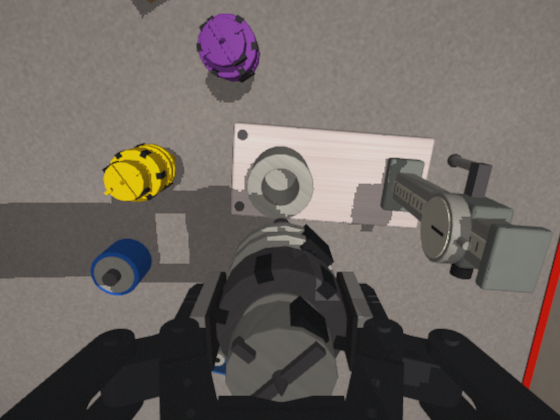

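```bash
python3 - <<'E'
from h import *
print(ctrl.sense()['eef_pos'])
g=cv2.cvtColor(cv2.imread('pics/w_lift.png'),6)
print(cv2.HoughCircles(g[130:230,220:340],cv2.HOUGH_GRADIENT,1,5,param1=100,param2=12,minRadius=14,maxRadius=38))
for uv in [(280,183),(279.5,184)]: print(ray('wrist',uv,95))
E
```

```text
[577.73443139 117.32352968 300.49554925]
[[[60.5 56.5 33. ]
  [55.5 54.5 37.4]
  [56.5 60.5 37.4]
  [59.5 49.5 33.8]
  [64.5 53.5 37.4]
  [58.5 65.5 27.3]
  [52.5 50.5 27.4]
  [51.5 66.5 30.8]
  [64.5 39.5 21.6]
  [42.5 53.5 33. ]
  [50.5 55.5 27.3]
  [73.5 62.5 34.1]
  [65.5 61.5 24.9]
  [54.5 44.5 30.8]
  [50.5 60.5 28.6]
  [78.5 63.5 25.2]
  [59.5 44.5 15.5]
  [64.5 44.5 30.7]
  [63.5 67.5 28.4]
  [43.5 46.5 17.2]
  [70.5 49.5 21.7]
  [51.5 39.5 19.4]
  [47.5 49.5 19.4]
  [50.5 34.5 14.7]]]
[577.49415685 119.11337429  95.        ]
[576.99264197 118.09412602  95.        ]
```

Emit:
play_rows([
  [[-4,-8,0],[0,0,0]],
  [[-7,-14,0],[0,0,0]],
  [[-10,-20,0],[0,0,0]],
  [[-10,-20,0],[0,0,0]],
  [[-10,-20,0],[0,0,0]],
  [[-10,-20,0],[0,0,0]],
  [[-10,-20,0],[0,0,0]],
  [[-10,-20,0],[0,0,0]],
  [[-10,-20,0],[0,0,0]],
  [[-10,-20,0],[0,0,0]],
  [[-10,-20,0],[0,0,0]],
  [[-10,-18,0],[0,0,0]],
  [[-7,-13,0],[0,0,0]],
  [[-5,-9,0],[0,0,0]],
  [[0,0,0],[0,0,0]],
  [[0,0,0],[0,0,0]],
])

```text
time_s: 11.5
eef_pos: [454.0, 359.6, 299.8]
ee_rot: [0.0, 1.0, 0.001, -0.0]
force: [0.3, -0.8, -6.0]
grip_width: 0.562
```

```bash
python3 - <<'E'
from h import *
print(ctrl.sense()['eef_pos'])
save('wrist','w_b2.png')
g=cv2.cvtColor(cv2.imread('pics/w_b2.png'),6)
c=cv2.HoughCircles(g[140:240,220:340],cv2.HOUGH_GRADIENT,1,5,param1=100,param2=12,minRadius=14,maxRadius=26)
print(c, proj('wrist',(453.7,362,80)))
if c is not None: print(ray('wrist',c[0,0,:2]+[220,140],80))
E
```

```text
[453.98620685 359.63862016 299.80806418]
[[[60.5  37.5  18.3 ]
  [48.5  67.5  19.6 ]
  [20.5  24.5  17.2 ]
  [60.5  28.5  14.25]
  [35.5  68.5  17.7 ]
  [30.5  73.5  22.1 ]
  [60.5  42.5  15.2 ]]] [279.77880927 178.87961842]
[454.448967   363.45131436  80.        ]
```

Emit:
play_rows([
  [[0,-2.5,5],[0,0,0]],
  [[0,0,15],[0,0,0]],
  [[0,0,20],[0,0,0]],
  [[0,0,20],[0,0,0]],
  [[0,0,20],[0,0,0]],
  [[0,0,20],[0,0,0]],
  [[0,0,15],[0,0,0]],
  [[0,0,10],[0,0,0]],
  [[0,0,10],[0,0,0]],
  [[0,0,10],[0,0,0]],
  [[0,0,10],[0,0,0]],
  [[0,0,10],[0,0,0]],
  [[0,0,5],[0,0,0]],
  [[0,0,5],[0,0,0]],
  [[0,0,5],[0,0,0]],
  [[0,0,4],[0,0,0]],
  [[0,0,3],[0,0,0]],
  [[0,0,0],[0,0,0]],
  [[0,0,0],[0,0,0]],
])

```text
time_s: 13.13
eef_pos: [454.7, 361.8, 113.4]
ee_rot: [-0.0, 1.0, 0.0, 0.0]
force: [-0.4, -0.3, -7.1]
grip_width: 0.557
```

Emit:
play_rows([
  [[0,0,2.5],[0,0,0]],
  [[0,0,2.5],[0,0,0]],
  [[0,0,2.5],[0,0,0]],
  [[0,0,2],[0,0,0]],
  [[0,0,1],[0,0,0]],
  [[0,0,0],[0,0,0]],
  [[0,0,0],[0,0,0]],
])

```text
time_s: 13.72
eef_pos: [454.6, 361.8, 102.8]
ee_rot: [-0.0, 1.0, 0.0, -0.0]
force: [-0.7, -0.1, -6.4]
grip_width: 0.56
```

Emit:
play_rows([
  [[0,0,0.5],[0,0,0]],
  [[0,0,0.5],[0,0,0]],
  [[0,0,0],[0,0,0]],
])

```text
time_s: 13.97
eef_pos: [454.7, 361.8, 101.8]
ee_rot: [-0.0, 1.0, 0.0, 0.0]
force: [-0.0, 1.5, -6.7]
grip_width: 0.564
```

Emit:
play_rows([
  [[0,0,0.5],[0,0,0]],
  [[0,0,0.5],[0,0,0]],
  [[0,0,0],[0,0,0]],
])

```text
time_s: 14.22
eef_pos: [454.7, 361.9, 101.4]
ee_rot: [-0.0, 1.0, 0.0, 0.0]
force: [-2.7, 0.6, 1.2]
grip_width: 0.56
```

Emit:
play_rows([
  [[0,0,0],[0,0,0]],
  [[0,0,0],[0,0,0]],
  [[0,0,0],[0,0,0]],
  [[0,0,0],[0,0,0]],
  [[0,0,0],[0,0,0]],
  [[0,0,0],[0,0,0]],
  [[0,0,0],[0,0,0]],
  [[0,0,0],[0,0,0]],
  [[0,0,-5],[0,0,0]],
  [[0,0,-15],[0,0,0]],
  [[0,0,-20],[0,0,0]],
  [[0,0,-20],[0,0,0]],
  [[0,0,-20],[0,0,0]],
  [[0,0,-20],[0,0,0]],
  [[0,0,-20],[0,0,0]],
  [[0,0,-20],[0,0,0]],
  [[0,0,-20],[0,0,0]],
  [[0,0,0],[0,0,0]],
], fingers=85)

```text
time_s: 15.72
eef_pos: [455.6, 362.3, 265.3]
ee_rot: [-0.002, 1.0, 0.0, 0.003]
force: [-0.9, 0.3, 1.0]
grip_width: 0.991
```

```bash
python3 - <<'E'
from h import *
print(ctrl.sense()['eef_pos'])
save('wrist','w_b3.png')
E
```

```text
[455.61093109 362.30785745 265.33195914]
```

View pics/w_b3.png

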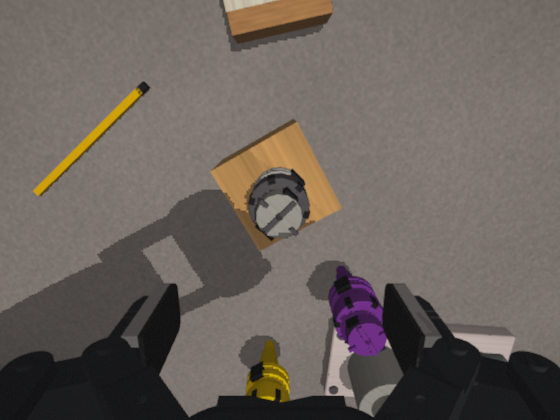

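Emit:
play_rows([
  [[0.5,20,0],[0,0,0]],
  [[0.5,35,0],[0,0,0]],
  [[0.5,35,0],[0,0,0]],
  [[0.5,35,0],[0,0,0]],
  [[0.5,35,0],[0,0,0]],
  [[0.5,35,0],[0,0,0]],
  [[0.5,35,0],[0,0,0]],
  [[0.5,35,0],[0,0,0]],
  [[0.5,35,0],[0,0,0]],
  [[0.5,35,0],[0,0,0]],
  [[0.5,35,0],[0,0,0]],
  [[0.5,35,0],[0,0,0]],
  [[0.5,35,0],[0,0,0]],
  [[0.5,35,0],[0,0,0]],
  [[0.5,35,0],[0,0,0]],
  [[0.5,35,0],[0,0,0]],
  [[0.5,35,0],[0,0,0]],
  [[0.5,35,0],[0,0,0]],
  [[0,35,0],[0,0,0]],
  [[0,35,0],[0,0,0]],
])

```text
time_s: 17.43
eef_pos: [463.2, -324.7, 259.7]
ee_rot: [-0.001, 1.0, 0.0, -0.001]
force: [0.3, -0.4, 0.1]
grip_width: 0.995
```

Emit:
play_rows([
  [[0,11,0],[0,0,0]],
  [[0,0,0],[0,0,0]],
  [[0,0,0],[0,0,0]],
])

```text
time_s: 17.68
eef_pos: [463.6, -333.7, 259.8]
ee_rot: [-0.001, 1.0, -0.0, -0.001]
force: [-0.8, 0.2, -0.7]
grip_width: 1.0
```

Emit:
play_rows([
  [[0,0,10],[0,0,0]],
  [[0,0,20],[0,0,0]],
  [[0,0,20],[0,0,0]],
  [[0,0,20],[0,0,0]],
  [[0,0,20],[0,0,0]],
  [[0,0,15],[0,0,0]],
  [[0,0,15],[0,0,0]],
  [[0,0,15],[0,0,0]],
  [[0,0,8],[0,0,0]],
  [[0,0,5],[0,0,0]],
  [[0,0,0],[0,0,0]],
  [[0,0,0],[0,0,0]],
])

```text
time_s: 18.68
eef_pos: [464.1, -334.0, 113.3]
ee_rot: [0.0, 1.0, 0.0, 0.0]
force: [0.1, 0.9, 0.4]
grip_width: 0.996
```

Emit:
play_rows([
  [[0,0,0],[0,0,0]],
  [[0,0,0],[0,0,0]],
  [[0,0,0],[0,0,0]],
  [[0,0,0],[0,0,0]],
  [[0,0,0],[0,0,0]],
  [[0,0,0],[0,0,0]],
  [[0,0,0],[0,0,0]],
  [[0,0,0],[0,0,0]],
  [[0,0,0],[0,0,0]],
  [[0,0,0],[0,0,0]],
], fingers=40, squeeze=80)

```text
time_s: 19.52
eef_pos: [464.0, -334.5, 113.9]
ee_rot: [0.001, 1.0, 0.0, 0.0]
force: [-1.9, 0.2, 5.6]
grip_width: 0.561
```

```bash
python3 - <<'E'
from h import *
s=ctrl.sense();print(s['eef_pos'],s['force'],s['wrist_torque'],s['grip_width']*85.4)
E
```

```text
[ 463.9751072  -334.53491608  113.86820609] [-1.93649262  0.18208187  5.59759204] [0.18772252 0.32184953 0.01627619] 47.946520010820294
```

Emit:
play_rows([
  [[0,0,-4],[0,0,0]],
  [[0,0,-8],[0,0,0]],
  [[0,0,-12],[0,0,0]],
  [[0,0,-16],[0,0,0]],
  [[0,0,-20],[0,0,0]],
  [[0,0,-20],[0,0,0]],
  [[0,0,-20],[0,0,0]],
  [[0,0,-20],[0,0,0]],
  [[0,0,-20],[0,0,0]],
  [[0,0,-20],[0,0,0]],
  [[0,0,-15],[0,0,0]],
  [[0,0,-13],[0,0,0]],
  [[0,0,0],[0,0,0]],
  [[0,0,0],[0,0,0]],
])

```text
time_s: 20.68
eef_pos: [463.7, -334.1, 300.6]
ee_rot: [-0.0, 1.0, 0.0, -0.0]
force: [-1.1, 0.4, -6.9]
grip_width: 0.561
```

```bash
python3 - <<'E'
from h import *
s=ctrl.sense();print(s['eef_pos'],s['force'],s['wrist_torque'],s['grip_width']*85.4)
save('wrist','w_lift2.png')
E
```

```text
[ 463.71529838 -334.12629893  300.57807174] [-1.13484198  0.37673747 -6.89988708] [-0.0064388  -0.05974802  0.00518837] 47.9243947527151
```

View pics/w_lift2.png

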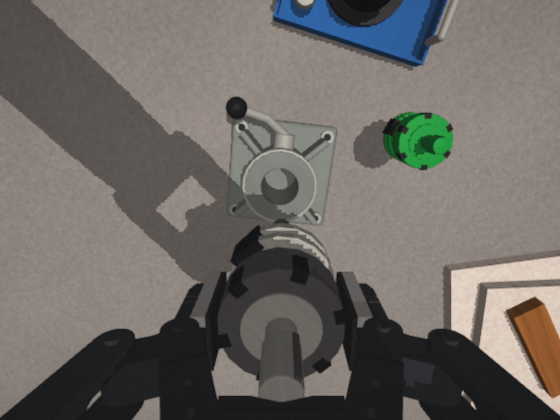

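Emit:
play_rows([
  [[3,-12,0],[0,0,0]],
  [[6,-24,0],[0,0,0]],
  [[7.5,-30,0],[0,0,0]],
  [[7.5,-30,0],[0,0,0]],
  [[7.5,-30,0],[0,0,0]],
  [[7.5,-30,0],[0,0,0]],
  [[7.5,-30,0],[0,0,0]],
  [[7.5,-30,0],[0,0,0]],
  [[7.5,-30,0],[0,0,0]],
  [[7.5,-30,0],[0,0,0]],
  [[7.5,-30,0],[0,0,0]],
  [[7.5,-30,0],[0,0,0]],
  [[7.5,-30,0],[0,0,0]],
  [[7.5,-30,0],[0,0,0]],
  [[7,-26,0],[0,0,0]],
  [[5,-20,0],[0,0,0]],
  [[3,-10,0],[0,0,0]],
  [[0,0,0],[0,0,0]],
  [[0,0,0],[0,0,0]],
])

```text
time_s: 22.32
eef_pos: [577.3, 117.8, 300.0]
ee_rot: [0.0, 1.0, 0.0, -0.001]
force: [0.3, -0.5, -6.4]
grip_width: 0.559
```

Emit:
play_rows([
  [[0,0,5],[0,0,0]],
  [[0,0,15],[0,0,0]],
  [[0,0,20],[0,0,0]],
  [[0,0,20],[0,0,0]],
  [[0,0,20],[0,0,0]],
  [[0,0,15],[0,0,0]],
  [[0,0,10],[0,0,0]],
  [[0,0,10],[0,0,0]],
  [[0,0,10],[0,0,0]],
  [[0,0,10],[0,0,0]],
  [[0,0,10],[0,0,0]],
  [[0,0,10],[0,0,0]],
  [[0,0,5],[0,0,0]],
  [[0,0,5],[0,0,0]],
  [[0,0,4],[0,0,0]],
  [[0,0,0],[0,0,0]],
  [[0,0,0],[0,0,0]],
])

```text
time_s: 23.73
eef_pos: [577.8, 117.8, 132.0]
ee_rot: [-0.0, 1.0, 0.0, 0.0]
force: [0.3, -0.5, -6.7]
grip_width: 0.562
```

Emit:
play_rows([
  [[0,0,2.5],[0,0,0]],
  [[0,0,2.5],[0,0,0]],
  [[0,0,2.5],[0,0,0]],
  [[0,0,1.5],[0,0,0]],
  [[0,0,0.5],[0,0,0]],
  [[0,0,0],[0,0,0]],
  [[0,0,0],[0,0,0]],
])

```text
time_s: 24.32
eef_pos: [577.7, 117.8, 122.4]
ee_rot: [-0.0, 1.0, 0.0, 0.0]
force: [0.8, 0.6, -5.7]
grip_width: 0.562
```

Emit:
play_rows([
  [[0,0,1],[0,0,0]],
  [[0,0,0.5],[0,0,0]],
  [[0,0,0.5],[0,0,0]],
  [[0,0,0.5],[0,0,0]],
  [[0,0,0],[0,0,0]],
])

```text
time_s: 24.73
eef_pos: [577.7, 117.8, 119.7]
ee_rot: [-0.0, 1.0, 0.0, -0.0]
force: [-0.3, 0.3, -6.8]
grip_width: 0.563
```

Emit:
play_rows([
  [[0,0,0.5],[0,0,0]],
  [[0,0,0.5],[0,0,0]],
  [[0,0,0],[0,0,0]],
])

```text
time_s: 24.98
eef_pos: [577.8, 117.8, 118.9]
ee_rot: [-0.0, 1.0, 0.0, 0.0]
force: [-0.4, 0.2, -5.8]
grip_width: 0.558
```

Emit:
play_rows([
  [[0,0,0.5],[0,0,0]],
  [[0,0,0.4],[0,0,0]],
  [[0,0,0],[0,0,0]],
])

```text
time_s: 25.23
eef_pos: [577.8, 117.8, 118.9]
ee_rot: [0.0, 1.0, 0.0, 0.0]
force: [-5.1, -0.5, 6.1]
grip_width: 0.564
```

Emit:
play_rows([
  [[0,0,0],[0,0,0]],
  [[0,0,0],[0,0,0]],
  [[0,0,0],[0,0,0]],
  [[0,0,0],[0,0,0]],
  [[0,0,0],[0,0,0]],
  [[0,0,0],[0,0,0]],
  [[0,0,0],[0,0,0]],
  [[0,0,0],[0,0,0]],
  [[0,0,-5],[0,0,0]],
  [[0,0,-15],[0,0,0]],
  [[0,0,-20],[0,0,0]],
  [[0,0,-20],[0,0,0]],
  [[0,0,-20],[0,0,0]],
  [[0,0,-20],[0,0,0]],
  [[0,0,-20],[0,0,0]],
  [[0,0,-20],[0,0,0]],
  [[0,0,0],[0,0,0]],
  [[0,0,0],[0,0,0]],
], fingers=85)

```text
time_s: 26.73
eef_pos: [577.9, 117.8, 258.8]
ee_rot: [-0.0, 1.0, 0.0, 0.001]
force: [-0.2, 0.3, -1.0]
grip_width: 0.995
```

```bash
python3 - <<'E'
from h import *
print(ctrl.sense()['eef_pos'])
save('wrist','w_g3.png')
E
```

```text
[577.93260845 117.81646449 258.79089393]
```

View pics/w_g3.png

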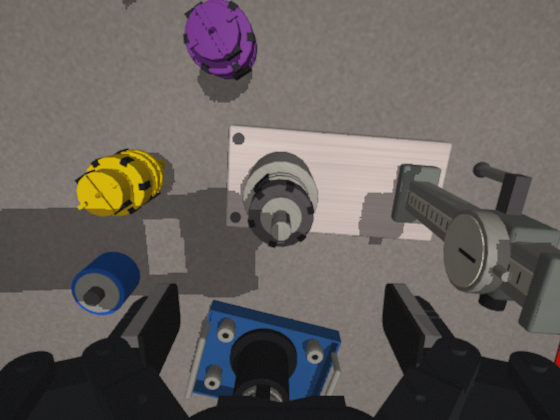

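Emit:
play_rows([
  [[-2,15,0],[0,0,0]],
  [[-2,25,0],[0,0,0]],
  [[-2,25,0],[0,0,0]],
  [[-2,25,0],[0,0,0]],
  [[-2,25,0],[0,0,0]],
  [[-2,25,0],[0,0,0]],
  [[-2,25,0],[0,0,0]],
  [[-2,25,0],[0,0,0]],
  [[-2,25,0],[0,0,0]],
  [[-2,20,0],[0,0,0]],
  [[-1,10,0],[0,0,0]],
  [[0,0,0],[0,0,0]],
  [[0,0,0],[0,0,0]],
])

```text
time_s: 27.87
eef_pos: [556.6, -126.7, 257.2]
ee_rot: [-0.0, 1.0, -0.0, -0.001]
force: [0.8, 0.3, -1.1]
grip_width: 0.997
```

Emit:
play_rows([
  [[0,0,10],[0,0,0]],
  [[0,0,20],[0,0,0]],
  [[0,0,20],[0,0,0]],
  [[0,0,20],[0,0,0]],
  [[0,0,15],[0,0,0]],
  [[0,0,15],[0,0,0]],
  [[0,0,15],[0,0,0]],
  [[0,0,10],[0,0,0]],
  [[0,0,6],[0,0,0]],
  [[0,0,0],[0,0,0]],
  [[0,0,0],[0,0,0]],
])

```text
time_s: 28.78
eef_pos: [556.9, -126.9, 127.1]
ee_rot: [0.0, 1.0, 0.0, 0.0]
force: [0.5, -0.8, 0.7]
grip_width: 0.99
```

Emit:
play_rows([
  [[0,0,0],[0,0,0]],
  [[0,0,0],[0,0,0]],
  [[0,0,0],[0,0,0]],
  [[0,0,0],[0,0,0]],
  [[0,0,0],[0,0,0]],
  [[0,0,0],[0,0,0]],
  [[0,0,0],[0,0,0]],
  [[0,0,0],[0,0,0]],
  [[0,0,0],[0,0,0]],
  [[0,0,0],[0,0,0]],
  [[0,0,0],[0,0,0]],
  [[0,0,0],[0,0,0]],
  [[0,0,0],[0,0,0]],
], fingers=24, squeeze=80)

```text
time_s: 29.87
eef_pos: [556.6, -127.3, 127.5]
ee_rot: [0.0, 1.0, 0.0, -0.0]
force: [-3.0, 1.2, 5.5]
grip_width: 0.376
```

```bash
python3 - <<'E'
from h import *
s=ctrl.sense();print(s['eef_pos'],s['force'],s['wrist_torque'],s['grip_width']*85.4)
E
```

```text
[ 556.61679464 -127.31845228  127.46072523] [-2.99033095  1.23285147  5.53813558] [ 0.02492097  0.63385334 -0.00300574] 32.13251741647838
```

Emit:
play_rows([
  [[0,0,-4],[0,0,0]],
  [[0,0,-8],[0,0,0]],
  [[0,0,-12],[0,0,0]],
  [[0,0,-16],[0,0,0]],
  [[0,0,-20],[0,0,0]],
  [[0,0,-20],[0,0,0]],
  [[0,0,-20],[0,0,0]],
  [[0,0,-20],[0,0,0]],
  [[0,0,-20],[0,0,0]],
  [[0,0,-20],[0,0,0]],
  [[0,0,-15],[0,0,0]],
  [[0,0,-5],[0,0,0]],
  [[0,0,0],[0,0,0]],
  [[0,0,0],[0,0,0]],
])

```text
time_s: 31.03
eef_pos: [556.5, -127.1, 305.8]
ee_rot: [-0.0, 1.0, 0.0, -0.001]
force: [1.2, 0.3, -6.7]
grip_width: 0.374
```

```bash
python3 - <<'E'
from h import *
s=ctrl.sense();print(s['eef_pos'],s['force'],s['wrist_torque'],s['grip_width']*85.4)
save('wrist','w_lift3.png')
E
```

```text
[ 556.51372504 -127.07433476  305.79063193] [ 1.23024728  0.26066926 -6.73308497] [-0.01459932 -0.03635041 -0.05237782] 31.944716232115187
```

View pics/w_lift3.png

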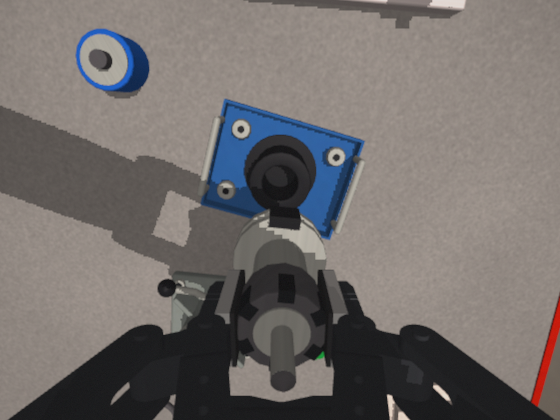

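Emit:
play_rows([
  [[-5,11,0],[0,0,0]],
  [[-8,18,0],[0,0,0]],
  [[-10,22,0],[0,0,0]],
  [[-10,22,0],[0,0,0]],
  [[-10,22,0],[0,0,0]],
  [[-10,22,0],[0,0,0]],
  [[-10,22,0],[0,0,0]],
  [[-10,22,0],[0,0,0]],
  [[-10,22,0],[0,0,0]],
  [[-6,15,0],[0,0,0]],
  [[-3,9,0],[0,0,0]],
  [[0,0,0],[0,0,0]],
  [[0,0,0],[0,0,0]],
])

```text
time_s: 32.17
eef_pos: [464.7, -334.1, 306.3]
ee_rot: [-0.001, 1.0, -0.0, -0.0]
force: [0.2, 0.1, -6.2]
grip_width: 0.379
```

Emit:
play_rows([
  [[-0.5,0,5],[0,0,0]],
  [[0,0,15],[0,0,0]],
  [[0,0,20],[0,0,0]],
  [[0,0,20],[0,0,0]],
  [[0,0,15],[0,0,0]],
  [[0,0,10],[0,0,0]],
  [[0,0,10],[0,0,0]],
  [[0,0,10],[0,0,0]],
  [[0,0,10],[0,0,0]],
  [[0,0,10],[0,0,0]],
  [[0,0,10],[0,0,0]],
  [[0,0,10],[0,0,0]],
  [[0,0,5],[0,0,0]],
  [[0,0,4],[0,0,0]],
  [[0,0,0],[0,0,0]],
  [[0,0,0],[0,0,0]],
])

```text
time_s: 33.5
eef_pos: [464.4, -334.4, 153.1]
ee_rot: [0.0, 1.0, 0.0, 0.0]
force: [-0.7, -0.5, -7.2]
grip_width: 0.377
```

Emit:
play_rows([
  [[0,0,2.5],[0,0,0]],
  [[0,0,2.5],[0,0,0]],
  [[0,0,2.5],[0,0,0]],
  [[0,0,2],[0,0,0]],
  [[0,0,1],[0,0,0]],
  [[0,0,0],[0,0,0]],
  [[0,0,0],[0,0,0]],
])

```text
time_s: 34.08
eef_pos: [464.3, -334.2, 142.4]
ee_rot: [-0.0, 1.0, 0.0, 0.0]
force: [0.1, -0.4, -6.1]
grip_width: 0.377
```

Emit:
play_rows([
  [[0,0,1],[0,0,0]],
  [[0,0,1],[0,0,0]],
  [[0,0,1],[0,0,0]],
  [[0,0,0.5],[0,0,0]],
  [[0,0,0.5],[0,0,0]],
  [[0,0,0],[0,0,0]],
])

```text
time_s: 34.58
eef_pos: [464.3, -334.2, 138.3]
ee_rot: [-0.0, 1.0, 0.0, -0.0]
force: [-0.2, 0.2, -6.8]
grip_width: 0.374
```

Emit:
play_rows([
  [[0,0,0.5],[0,0,0]],
  [[0,0,0.4],[0,0,0]],
  [[0,0,0],[0,0,0]],
])

```text
time_s: 34.83
eef_pos: [464.3, -334.3, 137.6]
ee_rot: [0.0, 1.0, 0.0, 0.0]
force: [-0.4, -0.5, -5.4]
grip_width: 0.381
```

Emit:
play_rows([
  [[0,0,0.5],[0,0,0]],
  [[0,0,0.4],[0,0,0]],
  [[0,0,0],[0,0,0]],
])

```text
time_s: 35.08
eef_pos: [464.4, -334.5, 137.5]
ee_rot: [0.0, 1.0, 0.0, 0.0]
force: [-4.0, 1.7, 4.5]
grip_width: 0.379
```

Emit:
play_rows([
  [[0,0,0],[0,0,0]],
  [[0,0,0],[0,0,0]],
  [[0,0,0],[0,0,0]],
  [[0,0,0],[0,0,0]],
  [[0,0,0],[0,0,0]],
  [[0,0,0],[0,0,0]],
  [[0,0,0],[0,0,0]],
  [[0,0,0],[0,0,0]],
  [[0,0,0],[0,0,0]],
  [[0,0,0],[0,0,0]],
  [[0,0,-5],[0,0,0]],
  [[0,0,-15],[0,0,0]],
  [[0,0,-20],[0,0,0]],
  [[0,0,-20],[0,0,0]],
  [[0,0,-20],[0,0,0]],
  [[0,0,-20],[0,0,0]],
  [[0,0,-20],[0,0,0]],
  [[0,0,-10],[0,0,0]],
  [[0,0,0],[0,0,0]],
  [[0,0,0],[0,0,0]],
], fingers=85)

```text
time_s: 36.75
eef_pos: [464.3, -334.2, 266.1]
ee_rot: [-0.0, 1.0, 0.0, -0.0]
force: [0.9, 0.6, -1.0]
grip_width: 0.996
```

Emit:
play_rows([
  [[-0.5,-20,0],[0,0,0]],
  [[-0.5,-35,0],[0,0,0]],
  [[-0.5,-35,0],[0,0,0]],
  [[-0.5,-35,0],[0,0,0]],
  [[-0.5,-35,0],[0,0,0]],
  [[-0.5,-35,0],[0,0,0]],
  [[-0.5,-35,0],[0,0,0]],
  [[-0.5,-35,0],[0,0,0]],
  [[-0.5,-35,0],[0,0,0]],
  [[-0.5,-35,0],[0,0,0]],
  [[-0.5,-35,0],[0,0,0]],
  [[-0.5,-35,0],[0,0,0]],
  [[-0.5,-35,0],[0,0,0]],
  [[-0.5,-35,0],[0,0,0]],
  [[-0.5,-35,0],[0,0,0]],
  [[-0.5,-35,0],[0,0,0]],
  [[-0.5,-35,0],[0,0,0]],
  [[-0.5,-35,0],[0,0,0]],
  [[-0.5,-35,0],[0,0,0]],
  [[-0.5,-35,0],[0,0,0]],
])

```text
time_s: 38.42
eef_pos: [453.3, 352.4, 264.9]
ee_rot: [0.001, 1.0, 0.0, -0.001]
force: [1.0, 0.2, 0.3]
grip_width: 0.993
```

Emit:
play_rows([
  [[0,-11,0],[0,0,0]],
  [[0,0,0],[0,0,0]],
  [[0,0,0],[0,0,0]],
])

```text
time_s: 38.67
eef_pos: [453.8, 361.4, 265.2]
ee_rot: [0.001, 1.0, 0.0, -0.001]
force: [0.7, -0.3, -0.5]
grip_width: 0.999
```

Now grasp at TCP (454.7, 361.9, 103).

Emit:
play_rows([
  [[0.6,-0.3,12],[0,0,0]],
  [[0,0,20],[0,0,0]],
  [[0,0,20],[0,0,0]],
  [[0,0,20],[0,0,0]],
  [[0,0,20],[0,0,0]],
  [[0,0,20],[0,0,0]],
  [[0,0,15],[0,0,0]],
  [[0,0,15],[0,0,0]],
  [[0,0,12],[0,0,0]],
  [[0,0,7],[0,0,0]],
  [[0,0,0],[0,0,0]],
  [[0,0,0],[0,0,0]],
])

```text
time_s: 39.67
eef_pos: [455.1, 361.3, 105.9]
ee_rot: [0.0, 1.0, -0.0, 0.0]
force: [-0.2, 0.1, -0.2]
grip_width: 0.995
```

Emit:
play_rows([
  [[0,0,0],[0,0,0]],
  [[0,0,0],[0,0,0]],
  [[0,0,0],[0,0,0]],
  [[0,0,0],[0,0,0]],
  [[0,0,0],[0,0,0]],
  [[0,0,0],[0,0,0]],
  [[0,0,0],[0,0,0]],
  [[0,0,0],[0,0,0]],
  [[0,0,0],[0,0,0]],
  [[0,0,0],[0,0,0]],
], fingers=40, squeeze=80)

```text
time_s: 40.5
eef_pos: [454.9, 362.2, 106.7]
ee_rot: [-0.0, 1.0, 0.0, 0.001]
force: [-2.3, -1.5, 4.7]
grip_width: 0.561
```

Emit:
play_rows([
  [[0,0,-4],[0,0,0]],
  [[0,0,-8],[0,0,0]],
  [[0,0,-12],[0,0,0]],
  [[0,0,-16],[0,0,0]],
  [[0,0,-20],[0,0,0]],
  [[0,0,-20],[0,0,0]],
  [[0,0,-20],[0,0,0]],
  [[0,0,-20],[0,0,0]],
  [[0,0,-20],[0,0,0]],
  [[0,0,-20],[0,0,0]],
  [[0,0,-20],[0,0,0]],
  [[0,0,-15],[0,0,0]],
  [[0,0,-5],[0,0,0]],
  [[0,0,0],[0,0,0]],
])

```text
time_s: 41.67
eef_pos: [454.8, 362.1, 306.5]
ee_rot: [-0.0, 1.0, 0.0, 0.001]
force: [0.3, -0.8, -7.0]
grip_width: 0.561
```

Emit:
play_rows([
  [[2,10,0],[0,0,0]],
  [[4.5,22,0],[0,0,0]],
  [[6.25,30,0],[0,0,0]],
  [[6.25,30,0],[0,0,0]],
  [[6.25,30,0],[0,0,0]],
  [[6.25,30,0],[0,0,0]],
  [[6.25,30,0],[0,0,0]],
  [[6.25,30,0],[0,0,0]],
  [[6.25,30,0],[0,0,0]],
  [[6.25,30,0],[0,0,0]],
  [[6.25,30,0],[0,0,0]],
  [[6.25,30,0],[0,0,0]],
  [[6.25,30,0],[0,0,0]],
  [[6.25,30,0],[0,0,0]],
  [[6.25,30,0],[0,0,0]],
  [[6.25,30,0],[0,0,0]],
  [[4.5,22,0],[0,0,0]],
  [[3.3,15,0],[0,0,0]],
  [[0,0,0],[0,0,0]],
  [[0,0,0],[0,0,0]],
])

```text
time_s: 43.33
eef_pos: [556.3, -127.2, 304.5]
ee_rot: [-0.001, 1.0, -0.0, -0.001]
force: [-0.5, 0.1, -6.9]
grip_width: 0.557
```

Total to go: 198 mm down.

Emit:
play_rows([
  [[0,0,5],[0,0,0]],
  [[0,0,15],[0,0,0]],
  [[0,0,20],[0,0,0]],
  [[0,0,20],[0,0,0]],
  [[0,0,20],[0,0,0]],
  [[0,0,20],[0,0,0]],
  [[0,0,15],[0,0,0]],
  [[0,0,10],[0,0,0]],
  [[0,0,10],[0,0,0]],
  [[0,0,10],[0,0,0]],
  [[0,0,10],[0,0,0]],
  [[0,0,10],[0,0,0]],
  [[0,0,10],[0,0,0]],
  [[0,0,6],[0,0,0]],
  [[0,0,4],[0,0,0]],
  [[0,0,0],[0,0,0]],
  [[0,0,0],[0,0,0]],
])

```text
time_s: 44.75
eef_pos: [556.8, -127.0, 120.8]
ee_rot: [0.0, 1.0, 0.0, 0.0]
force: [0.2, -0.2, -5.9]
grip_width: 0.562
```

Emit:
play_rows([
  [[0,0,2.5],[0,0,0]],
  [[0,0,2.5],[0,0,0]],
  [[0,0,2.5],[0,0,0]],
  [[0,0,1],[0,0,0]],
  [[0,0,0.5],[0,0,0]],
  [[0,0,0],[0,0,0]],
  [[0,0,0],[0,0,0]],
])

```text
time_s: 45.33
eef_pos: [556.7, -126.9, 111.7]
ee_rot: [0.0, 1.0, 0.0, 0.0]
force: [0.1, 0.0, -6.2]
grip_width: 0.56
```

Emit:
play_rows([
  [[0,0,1],[0,0,0]],
  [[0,0,1],[0,0,0]],
  [[0,0,1],[0,0,0]],
  [[0,0,0.5],[0,0,0]],
  [[0,0,0.5],[0,0,0]],
  [[0,0,0.5],[0,0,0]],
  [[0,0,0],[0,0,0]],
])

```text
time_s: 45.92
eef_pos: [556.6, -126.9, 107.0]
ee_rot: [-0.0, 1.0, 0.0, -0.0]
force: [0.9, 0.9, -6.3]
grip_width: 0.558
```

Emit:
play_rows([
  [[0,0,0.5],[0,0,0]],
  [[0,0,0.3],[0,0,0]],
  [[0,0,0],[0,0,0]],
])

```text
time_s: 46.17
eef_pos: [556.7, -127.0, 106.8]
ee_rot: [0.0, 1.0, 0.0, 0.0]
force: [-2.5, 0.9, 0.1]
grip_width: 0.558
```

Contact at the expected height. I'll release and rise.

Emit:
play_rows([
  [[0,0,0],[0,0,0]],
  [[0,0,0],[0,0,0]],
  [[0,0,0],[0,0,0]],
  [[0,0,0],[0,0,0]],
  [[0,0,0],[0,0,0]],
  [[0,0,0],[0,0,0]],
  [[0,0,0],[0,0,0]],
  [[0,0,0],[0,0,0]],
  [[0,0,-5],[0,0,0]],
  [[0,0,-15],[0,0,0]],
  [[0,0,-20],[0,0,0]],
  [[0,0,-20],[0,0,0]],
  [[0,0,-20],[0,0,0]],
  [[0,0,-20],[0,0,0]],
  [[0,0,-20],[0,0,0]],
  [[0,0,-20],[0,0,0]],
  [[0,0,-10],[0,0,0]],
  [[0,0,0],[0,0,0]],
  [[0,0,0],[0,0,0]],
], fingers=85)

```text
time_s: 47.75
eef_pos: [556.6, -126.9, 255.9]
ee_rot: [-0.0, 1.0, 0.0, -0.0]
force: [0.5, 0.1, -0.3]
grip_width: 0.994
```

Emit:
play_rows([
  [[-10,0,-10],[0,0,0]],
  [[-20,0,-10],[0,0,0]],
  [[-20,0,-10],[0,0,0]],
  [[-20,0,-10],[0,0,0]],
  [[-20,0,0],[0,0,0]],
  [[-20,0,0],[0,0,0]],
  [[-20,0,0],[0,0,0]],
  [[-20,0,0],[0,0,0]],
  [[-10,0,0],[0,0,0]],
  [[0,0,0],[0,0,0]],
  [[0,0,0],[0,0,0]],
  [[0,0,0],[0,0,0]],
])

```text
time_s: 48.75
eef_pos: [397.3, -127.1, 295.9]
ee_rot: [-0.0, 1.0, 0.0, -0.0]
force: [0.4, -1.4, 0.0]
grip_width: 0.997
```

```bash
python3 - <<'E'
from h import *
s=ctrl.sense();print(s['eef_pos'],s['time_s'])
a=ctrl.capture('scene')[150:360,140:420,::-1]
b=ctrl.capture('top')[130:270,100:440,::-1]
a=cv2.resize(np.ascontiguousarray(a),(480,360)); b=cv2.resize(np.ascontiguousarray(b),(583,240))
o=np.zeros((600,600,3),np.uint8); o[:360,:480]=a; o[360:,:583]=b; cv2.imwrite('pics/end.png',o)
E
```

```text
[ 397.29959129 -127.05378547  295.91510458] 48.75
```

View pics/end.png

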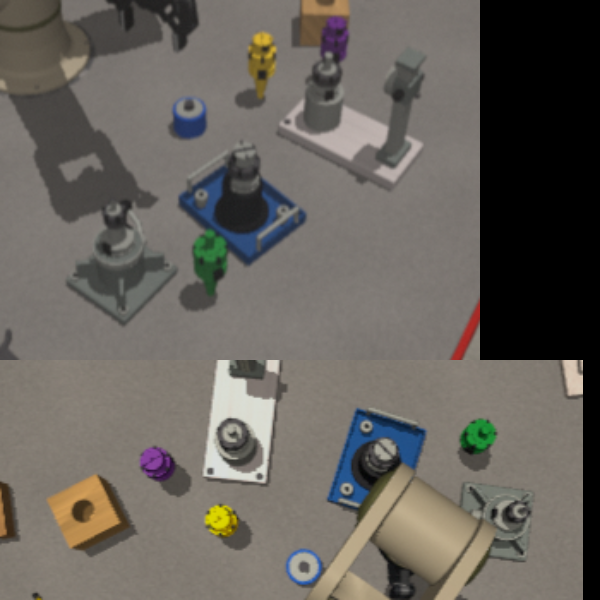

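The end picture shows the chuck in the stand (scene part 118,215), the borer in the carrier (243,165) and the cutter in the gauge (326,75). All three stand upright and seated, the block is empty, and the roller and look-alikes are unmoved. Handing in.

```bash
python3 - <<'E'
from rig import ctrl
print(ctrl.finish_job())
E
```

```text
the job is handed in; nothing more can be done
None
```

The three tools are changed round and the job is handed in at about 49 s of the 123 s allowed; the hand-in reports no verdict. The order was borer to beech block, cutter to height gauge, chuck to tightening stand, and borer from block to carrier.

- **Seating:** Each tool was lowered slowly until the force showed contact, within about 0.2 mm of the height expected for the flange on the rim. The reading never went above about 7 N.
- **Final pictures:** All three tools stand upright in their sockets, released, with the gripper clear and the block empty. The roller and the look-alikes are where they were. The spanner and the collet box are not properly in the final crops, so I did not check them at the end, but the arm never came near them.
- **Disagreement between cameras:** Positions from the top and wrist cameras differed by 2 to 5 mm. I used the wrist values throughout, and every tool went in without side contact.

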